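# Glue up a bone-store box: seat the neck, draw up the bar clamp and hold

## Task

Take the plywood neck tray that fits and set it down in the box standing between the jaws of the one-hand bar clamp, right onto the box's floor. Then draw the clamp up by pumping its trigger, not by pushing the jaw along, until both pads grip the box: snug, but never so hard that the thin plywood is crushed. Finish while still holding the trigger squeezed, so that the pressure stays on while the glue grabs, and leave everything else where it is.

Things in the scene. Friction and masses are not known exactly. Their poses are not given: they have to be found in the camera images.
- clamp: Plywood board, 252 x 290 x 12 mm, screwed to the table, with a black one-hand bar clamp bolted on, lying on its side. Origin: on the table under the bar's middle line, level with the head jaw's pad face. y: along the bar from head to sliding jaw; x: from the pistol grip across the bar to the jaws; z up. Board top z = 12 mm; grip, trigger, bar and jaws centred at z = 36 mm, all below 51 mm.
- grip_back (a point): point on the back (clamp -y side) of the fixed pistol grip, where the heel of the hand goes: clamp (-58, -66, 36) mm. The grip is 20 mm thick (y -66 to -46), 27 mm high, x -22 to -107 mm; free space of 10 mm or more beneath it and the trigger, but for a packer at x -102 to -82. Bar and jaws lie at x > -12 mm, the head at x > -24 mm
- trigger_front (a point): point on the front of the trigger lever, where the fingers pull it towards the grip (clamp -y); moves with the trigger: clamp (-57, -11, 36) mm at rest, 55 mm in front of grip_back, and 35 mm in front of it fully squeezed (y = -31). The lever is 12 mm thick, 24 mm high and runs about 35 mm along x to either side of the point
- trigger (a joint): trigger angle, rad: 0 at rest, 0.235 fully squeezed (20 mm at trigger_front); a spring (3 N there) brings it back. Only the trigger moves, the grip is bolted down. A full stroke draws the bar 7 mm (one ratchet tooth; the first one may gain less), much less than a full one nothing; let it right back between strokes. When the pads bear on the box it stalls part-way
- trigger_lever: the trigger's lever as a solid; origin at the trigger's pivot, beyond the bar at clamp (30, -27, 36) mm
- bar (a joint): travel of the toothed bar with the sliding jaw, m: 0 fully open, growing as it closes; the pads are 120 mm minus this apart, so the 74 mm box is touched on both sides at 0.046. A pawl keeps the bar from going back, to within a 7 mm tooth
- front_jaw: the sliding jaw on the bar's end, with its rubber pad; origin at the clamp's origin when fully open, moving to -y with the bar. Not to be pushed by the fingers
- front_pad (a point): centre of the sliding jaw's pad face (44 mm wide, 30 mm high), looking to the clamp's -y, at clamp x = 70, z = 36 mm; the rubber gives 1 mm per 20 N
- head_jaw: the fixed jaw of the clamp's head with its pad; origin at the clamp's origin
- head_pad (a point): centre of the fixed jaw's pad face (44 x 30 mm), at clamp (70, 0, 36) mm, looking to +y
- outer: the box being made: open plywood box 108 (x) x 74 (y) x 50 mm high, 4 mm walls and floor (100 x 66 mm inside), loose on the board between the pads, long sides towards them; slides easily. Origin: centre of underside. The jaws press about 1.8 times the force on trigger_front: 10 to 30 N there is snug, 5 N too slack, and above 45 N (80 N on the box) the walls are crushed
- neck: the neck: open plywood tray 96 (x) x 62 (y) x 78 mm high, 3 mm walls and floor, about 140 g; goes into the box with 2 mm all round and then stands 32 mm proud of its rim. Origin: centre of underside. At the start on the table, left or right of the board
- small_neck: a smaller plywood tray, 80 x 50 x 60 mm, made for another box: it would rattle loose in this one (bystander)
- lid: shallow plywood tray, 108 x 74 x 30 mm, the slip-over lid of the box, mouth up (bystander)
- glue: white glue bottle, 44 mm across and 120 mm tall, standing on the clamp's board in front of the trigger (bystander)
- brush: flat glue brush, about 160 mm long, lying (bystander)
- bone: old animal long bone, 150 mm long, lying (bystander)
- batten: pale wooden batten, 90 x 22 x 14 mm, lying on the clamp's board behind the head jaw (bystander)
- rule: steel straight-edge, 200 x 25 x 8 mm, lying (bystander)
Things that resemble listed ones, but are neither listed nor needed, are in the scene too. Leave any orange look-alike of the neck alone. What is shaped like the outer but red is not meant.

How it is judged:
By the outcome, as a careful person would: the job done as asked, in the order asked, and still so for the second after the job is handed in, while the arm keeps its last pose, push and grip.
It also fails if it takes over 67 s, if anything falls off the work surface, if the arm or the gripper's body presses on something with over 40 N, if the wrist force passes 120 N, or if a joint passes its speed limit or range.

## Robot

A 7-joint arm with a two-finger parallel gripper is mounted at the origin on the work surface. World frame = base frame: x ahead of the robot, y to its left, z up, the work surface at z = 0. Lengths are in mm, angles in rad, forces in N, time in s.
With the tool pointing down it reaches from about 400 to 900 mm from the base axis. Payload 5.6 kg.
Tool frame: the origin (TCP) lies midway between the tips of the shut fingers; the grasp point (between the pads) lies 19 mm behind it (env.pinch_z is the distance from the TCP to the grasp point, in mm); z points along the fingers, x is the direction in which the jaws open and shut, and the axes are right-handed (so a half turn about z gives the same grasp; the last joint's range is limited). The gripper opens to 92 mm and grips with 3 to 60 N. Pads are 20 mm wide; open, the fingers measure 128 mm over their backs; the gripper's body (75 mm by 189 mm) begins 69 mm behind the grasp point.
Start: joints at [1.22, 0.468, -0.012, 1.603, 0.006, 1.071, -0.056], TCP at [196.884, -619.472, 214.592] pointing down, gripper open.
Joint ranges: [-2.53, 2.53], [-0.31, 2.02], [-1.57, 1.55], [0.28, 2.44], [-1.29, 4.43], [0.15, 1.84], [-2.92, 2.92]. Speed limits (rad/s): [2.57, 2.57, 3.14, 3.14, 3.14, 3.14, 3.14].

## Interface

Orientations are given as a 3x3 rotation matrix whose columns are the frame's x, y, z axes.
In Python, from rig import env gives the robot as it stands. The module is installed in compiled form; this text tells all that it offers.
- The arm moves only by the tool play_rows, never from a script. Its argument "increments" is a list that holds one entry, the list of rows, each a list of 5 numbers: the shift along the world's x, y, z in m, then the turn about the world's z in rad, then the opening, from -1 (shut) to 1 (fully open), so that 0 is half open. A call has exactly 8 rows; each row is the pose to reach, as a shift and turn from the pose commanded when the call began; what a row does not reach only later rows make up. A row lasts 1/12 s, in which the tool goes at most 41.7 mm and 7.16 degrees, less where a joint would pass 70% of its speed; a pose out of reach is approached as far as the arm can. A call with a gripper value outside its range is refused whole. The fingers move at their own pace and stop on an object; "force" is the grip in N (left out, the last holds). Time passes only in rows, so rows that repeat a pose let the fingers close, or fill a call up. It gives the time, the measured TCP pose, the force and the opening at its end, in the units of the state.
- env.state(): the state, without advancing time (a new reading comes with each control period).
- env.capture(name): name is "side" or "top"; returns (picture, depth): 400x640x3 uint8, blue, green, red; 400x640 float32, mm along the optical axis (not along the pixel's ray), 0 where there is no reading.
- env.calibration(name): a dict with "K" (3x3 intrinsics, pixels), "k1" (the pictures are not rectified: a ray, as slopes to the right and down, at radius r is drawn at 1 + k1 r^2 times it, then the intrinsics apply), "rvec" (rotation vector, rad) and "tvec" (3), from world to camera coordinates, as OpenCV has them. Camera axes: x right, y down, z forward; pixel columns grow to the right and rows downward; lengths in mm; the calibration is good to about 2 mm. A picture is of the moment at which its call begins. calibration takes no time and is no camera call.
- env.hand_in(): hands the job in, once; it reports no verdict.
The state is a dict: "clock": time; "q": joint angles; "qvel": joint speeds; "joint_torque": joint torques, N m; "ee_pos": TCP position; "orientation": TCP orientation; "wrist_force": force on the tool from outside, world axes, zero at the start; "torque": the same for the moment, N m; "opening": opening from 0.0 (shut) to 1.0 (fully open).
Only numpy, scipy, OpenCV 4.12 (cv2) and the standard library are available. Lean on these libraries where they do the work, as an engineer would, in place of code of your own. Each camera call takes 0.05 s, during which the arm holds its last target.

## Working session

There is one attempt and no reset: what is moved stays moved. The work goes in short steps, Python scripts to look and compute and a tool call to move; the robot and the scene stay as the last step left them, time stands still between calls to the robot, and variables do not carry over. Pictures are saved under pics/ and viewed, and the job is handed in when it is done.

Besides the shell and the picture viewer there is one more tool, called after "Emit:" as name([rows], argument=value, ...), one row to a line, values as JSON. play_rows: Moves the arm, as the interface text tells. Its arguments: {"type":"object","properties":{"increments":{"type":"array","items":{"type":"array","items":{"type":"array","items":{"type":"number"}}}},"force":{"type":"number"}},"required":["increments"]}

```bash
mkdir -p pics
cat > h.py <<'E'
import numpy as np, cv2
from rig import env
def cap(n,save=None):
    im,d=env.capture(n); im=np.array(im); d=np.array(d)
    if save:
        cv2.imwrite('pics/%s.png'%save,im); np.save('pics/%s.npy'%save,d)
    return im,d
def rays(n,uv):
    c=env.calibration(n);K=np.array(c['K'],float);k1=c['k1']
    R=cv2.Rodrigues(np.array(c['rvec'],float))[0];t=np.array(c['tvec'],float).ravel()
    uv=np.asarray(uv,float).reshape(-1,1,2)
    p=cv2.undistortPoints(uv,K,np.array([k1,0,0,0.]),R=None).reshape(-1,2)
    p=np.c_[p,np.ones(len(p))]
    return -R.T@t, p@R, R,t
def onplane(n,uv,z):
    o,d,_,_=rays(n,uv); s=(z-o[2])/d[:,2]; return o+s[:,None]*d
def cloud(n,d):
    h,w=d.shape; u,v=np.meshgrid(np.arange(w),np.arange(h))
    o,r,_,_=rays(n,np.c_[u.ravel(),v.ravel()])
    P=o+r*d.reshape(-1,1); return P.reshape(h,w,3)
def proj(n,P):
    c=env.calibration(n)
    return cv2.projectPoints(np.asarray(P,float).reshape(-1,1,3),np.array(c['rvec'],float),np.array(c['tvec'],float),np.array(c['K'],float),np.array([c['k1'],0,0,0.]))[0].reshape(-1,2)
E
python3 - <<'E'
from h import *
cap('top','t0');cap('side','s0')
for n in('top','side'):
    c=env.calibration(n);print(n,c['K'],c['k1'],rays(n,[[320,200]])[:2])
print(env.state(),env.pinch_z)
E
```

```text
top [[478.13980135   0.         314.9338997 ]
 [  0.         478.13980135 204.78048424]
 [  0.           0.           1.        ]] 0.03055464209187967 (array([ 457.39010017,   82.77929581, 1739.80970191]), array([[ 0.06144098, -0.02585255, -0.99788219]]))
side [[383.21095477   0.         321.63878888]
 [  0.         383.21095477 203.46375626]
 [  0.           0.           1.        ]] -0.012032409646677443 (array([ 387.50866944, -715.59699662,  657.40391851]), array([[ 0.12253738,  0.785319  , -0.60692557]]))
{'clock': 0.1, 'q': array([ 1.21999325,  0.46829844, -0.01161616,  1.60351096,  0.00600957,
        1.07136427, -0.05627873]), 'qvel': array([ 8.32656954e-05, -2.50314180e-03,  7.78096329e-04, -2.51565659e-03,
       -1.53161736e-03,  1.82838625e-04,  4.85537727e-04]), 'joint_torque': array([ 1.25862887e-03, -5.21650815e+01, -1.20789494e-02, -2.44369984e+01,
       -5.67109161e-02,  1.40936856e-02,  8.31722036e-05]), 'ee_pos': array([ 196.71633   , -618.9876348 ,  213.73805376]), 'orientation': array([[ 3.02939713e-01, -9.53009547e-01, -5.76747242e-04],
       [-9.53008474e-01, -3.02940240e-01,  1.43500431e-03],
       [-1.54229275e-03,  1.14925216e-04, -9.99998804e-01]]), 'wrist_force': array([ 0.9960592 ,  0.15556263, -0.96999103]), 'torque': array([ 0.00262217, -0.04105229,  0.04421833]), 'opening': 1.000603256848838} 18.700000000000003
```

View pics/t0.png

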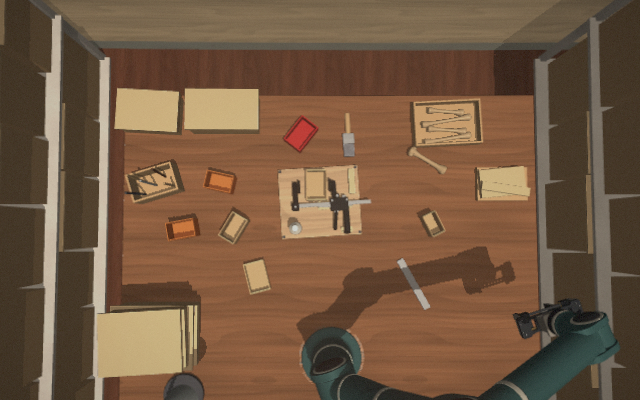

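View pics/s0.png

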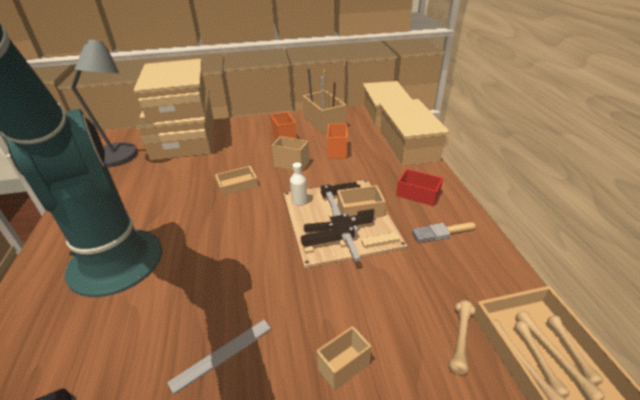

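The top view shows the board at (320,202), with the box at about (316,184). These could be taken for the neck:
- plain tray (233,226)
- plain shallow tray (257,276), probably the lid
- plain small tray (432,223)
- orange trays (220,181) and (182,228)
- red box (300,134)

Next I'll take a close crop and measure sizes.

Run:
```python
from h import *
im=cv2.imread('pics/t0.png');d=np.load('pics/t0.npy')
cv2.imwrite('pics/c1.png',cv2.resize(im[150:300,155:375],None,fx=3.6,fy=3.6,interpolation=cv2.INTER_CUBIC))
P=cloud('top',d)
for nm,(u,v) in dict(A=(233,226),lid=(257,276),small=(432,223),box=(316,184)).items():
    w=22;S=P[v-w:v+w,u-w:u+w].reshape(-1,3)
    print(nm,np.percentile(S[:,2],[1,50,95,99,99.8]).round(1))
    z=S[:,2]
    top=np.percentile(z,99)
    if nm!='box':
        Q=S[z>8]
        r=cv2.minAreaRect(Q[:,:2].astype(np.float32));print(' >8:',r)
        Q=S[z>top-8]; r=cv2.minAreaRect(Q[:,:2].astype(np.float32));print(' rim:',r,len(Q))
print(P[290:300,300].round(0)[0],P[200,320])
```

```text
A [-9.6000e+00  8.0000e-01  7.0400e+01  8.0900e+01  1.7398e+03]
 >8: ((473.85015869140625, 255.16787719726562), (344.8832092285156, 143.98573303222656), 89.81224060058594)
 rim: ((440.485595703125, 238.96580505371094), (295.26275634765625, 107.42376708984375), 76.18463134765625) 86
lid [-9.5000e+00  9.0000e-01  2.6700e+01  3.3100e+01  1.7398e+03]
 >8: ((321.84185791015625, 179.8754425048828), (149.67892456054688, 297.9935607910156), 27.71527862548828)
 rim: ((338.5071105957031, 180.7025604248047), (118.18684387207031, 284.465087890625), 27.9604549407959) 111
small [-9.7000e+00  7.0000e-01  5.1200e+01  6.3500e+01  1.7398e+03]
 >8: ((503.73583984375, -184.10067749023438), (523.3673706054688, 155.83145141601562), 84.88379669189453)
 rim: ((448.84661865234375, -159.43458557128906), (89.10279083251953, 476.46923828125), 8.572196960449219) 68
box [  -5.8   15.3   58.5   66.7 1739.8]
[239. 111.  -1.] [563.44920254  38.15275829  17.27062274]
```

View pics/c1.png

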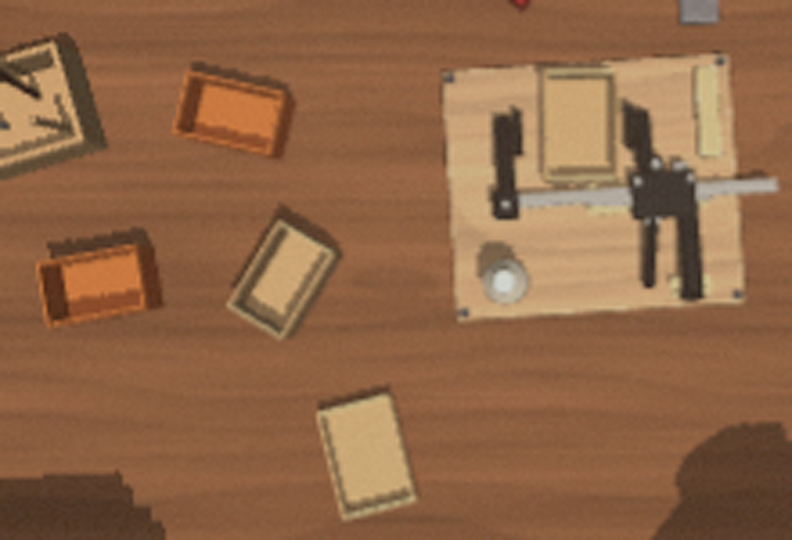

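Run:
```python
from h import *
im=cv2.imread('pics/t0.png');im2=cv2.imread('pics/s0.png')
a=cv2.resize(im[200:252,205:262],None,fx=10,fy=10,interpolation=cv2.INTER_LINEAR)
cv2.imwrite('pics/c2.png',a)
cv2.imwrite('pics/c3.png',cv2.resize(im[160:242,274:374],None,fx=7,fy=7,interpolation=cv2.INTER_LINEAR))
cv2.imwrite('pics/c4.png',cv2.resize(im2[130:270,265:412],None,fx=4,fy=4,interpolation=cv2.INTER_LINEAR))
```

```text
(no output)
```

View pics/c2.png

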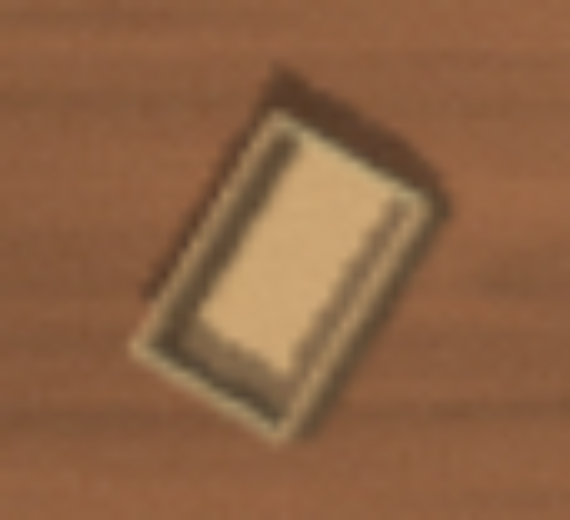

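View pics/c3.png

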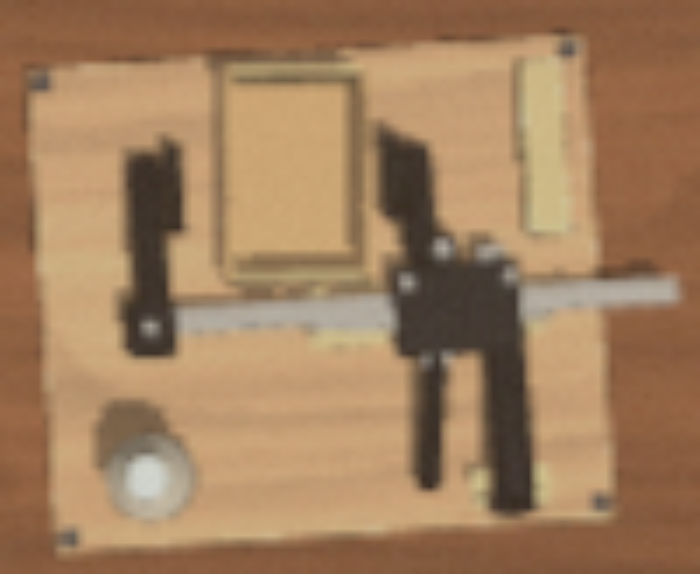

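View pics/c4.png

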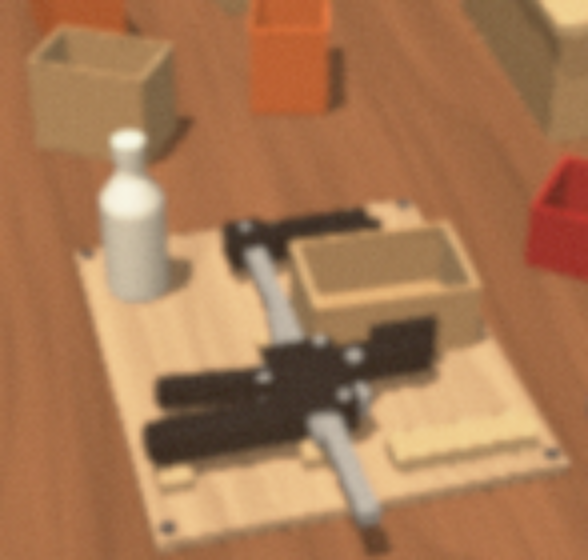

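Run:
```python
from h import *
def f(p,s,ox,oy): p=np.array(p,float);return (p+.5)/s-.5+[ox,oy]
def rep(nm,p,z,s,ox,oy):
    X=onplane('top',f(p,s,ox,oy),z)[:,:2];print(nm);print(X.round(1).tolist())
    if len(X)==4:
        e=np.roll(X,-1,0)-X;print(' edges',np.linalg.norm(e,axis=1).round(1),'ang',np.degrees(np.arctan2(e[:,1],e[:,0])).round(1),'c',X.mean(0).round(1))
rep('neck',[(278,105),(440,200),(282,447),(128,348)],78,10,205,200)
c=(7,274,160)
rep('board',[(25,68),(583,36),(615,518),(55,553)],12,*c)
rep('box',[(213,57),(363,60),(365,282),(217,280)],62,*c)
rep('bar',[(185,319),(670,290)],44,*c)
rep('headface',[(379,125),(381,208)],51,*c)
rep('grip',[(487,355),(525,355),(532,508),(493,510)],49,*c)
rep('trig',[(415,370),(443,365),(440,488),(415,488)],48,*c)
rep('frontjaw face',[(181,145),(181,230)],51,*c)
rep('bottle',[(148,478)],110,*c)
```

```text
neck
[[525.1, 343.7], [492.1, 287.6], [407.0, 341.5], [441.2, 394.7]]
 edges [ 65.1 100.8  63.3  98.2] ang [-120.5  147.7   57.2  -31.3] c [466.4 341.9]
board
[[675.6, 193.2], [692.2, -96.4], [442.1, -111.3], [424.8, 177.3]]
 edges [290.1 250.5 289.2 251.3] ang [ -86.7 -176.6   93.4    3.6] c [558.7  40.7]
box
[[674.8, 95.4], [673.3, 19.9], [561.2, 19.2], [562.3, 93.6]]
 edges [ 75.6 112.1  74.4 112.6] ang [ -91.2 -179.7   89.2    1. ] c [617.9  57. ]
bar
[[543.6, 109.9], [558.0, -136.5]]
headface
[[641.6, 11.4], [599.4, 10.6]]
grip
[[524.9, -42.9], [524.9, -62.2], [447.6, -65.2], [446.6, -45.5]]
 edges [19.2 77.4 19.7 78.3] ang [ -90.1 -177.7   92.8    1.9] c [486. -54.]
trig
[[517.4, -6.5], [519.9, -20.7], [457.7, -18.9], [457.8, -6.2]]
 edges [14.4 62.2 12.6 59.6] ang [-80.  178.3  89.9  -0.2] c [488.2 -13.1]
frontjaw face
[[631.5, 111.8], [588.3, 111.8]]
bottle
[[462.9, 126.9]]
```

Run:
```python
from h import *
im2=cv2.imread('pics/s0.png');im=cv2.imread('pics/t0.png')
cv2.imwrite('pics/c5.png',cv2.resize(im2[180:225,325:395],None,fx=11,fy=11,interpolation=cv2.INTER_CUBIC))
cv2.imwrite('pics/c6.png',cv2.resize(im[164:206,300:332],None,fx=14,fy=14,interpolation=cv2.INTER_CUBIC))
cv2.imwrite('pics/c7.png',cv2.resize(im2[130:180,265:320],None,fx=11,fy=11,interpolation=cv2.INTER_CUBIC))
```

```text
(no output)
```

View pics/c5.png

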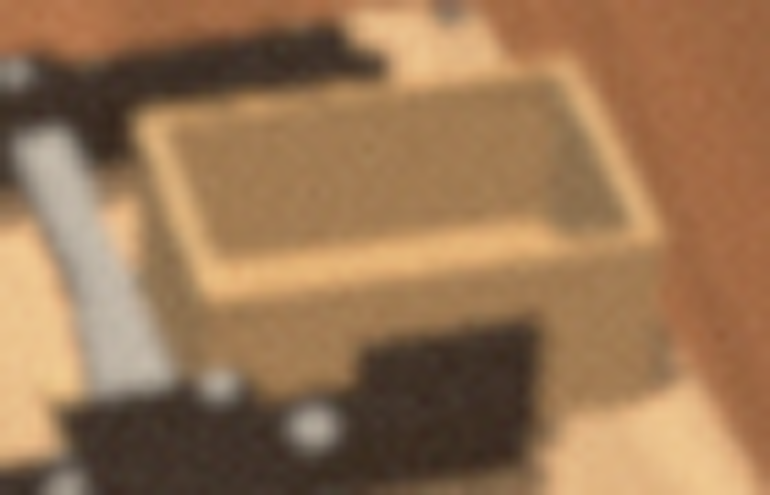

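View pics/c6.png

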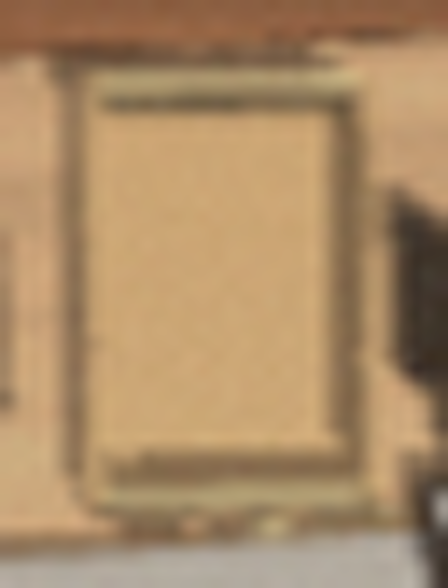

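View pics/c7.png

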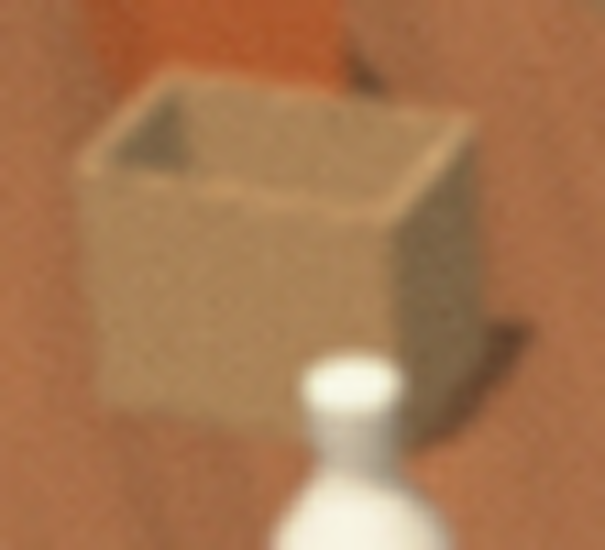

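Run:
```python
from h import *
def f(p,s,ox,oy): p=np.array(p,float);return (p+.5)/s-.5+[ox,oy]
def rep(n,nm,p,z,s,ox,oy):
    X=onplane(n,f(p,s,ox,oy),z)[:,:2];print(nm,X.round(1).tolist())
    e=np.roll(X,-1,0)-X;print(' edges',np.linalg.norm(e,axis=1).round(1),'ang',np.degrees(np.arctan2(e[:,1],e[:,0])).round(1),'c',X.mean(0).round(1))
rep('side','box',[(132,113),(568,58),(665,240),(208,300)],62,11,325,180)
rep('top','box',[(80,68),(362,68),(374,508),(83,512)],62,14,300,164)
rep('side','neck',[(172,68),(475,118),(395,222),(78,165)],78,11,265,130)
th=np.radians(3.4);R=np.array([[np.cos(th),-np.sin(th)],[np.sin(th),np.cos(th)]]);O=np.array([550.6,6.9])
T=lambda x,y,z:[*(O+R@[x,y]),z]
# verify clamp in side view
pts=dict(headTop=T(92,0,51),headTop2=T(48,0,51),gripend=T(-107,-56,49),trig=T(-57,-17,48),bar0=T(0,60,42),)
for k,v in pts.items(): print(k,(proj('side',v)[0]-[265,130])*4+1.5)
print(O+R@[-57,-38.5])
```

```text
box [[558.3, 89.4], [667.0, 89.6], [667.9, 15.1], [560.2, 15.1]]
 edges [108.7  74.6 107.7  74.4] ang [ 1.00e-01 -8.93e+01 -1.80e+02  9.14e+01] c [613.4  52.3]
box [[672.4, 91.0], [672.4, 20.0], [561.3, 17.3], [560.4, 90.4]]
 edges [ 71.1 111.1  73.1 112. ] ang [ -90.  -178.6   90.7    0.3] c [616.6  54.7]
neck [[438.5, 394.6], [520.4, 345.3], [490.2, 291.9], [407.3, 343.0]]
 edges [95.6 61.4 97.4 60.4] ang [ -31.1 -119.5  148.4   58.8] c [464.1 343.7]
headTop [442.77305641 308.31784625]
headTop2 [376.51130444 319.79035959]
gripend [152.73287881 424.28083978]
trig [220.55100047 368.94395101]
bar0 [278.01707599 287.30384159]
[495.98362519 -34.91269667]
```

Measurements agree with the sizes given:
- **Neck:** the plain tray at (233,226), rim 78 mm high and 96 x 62 mm. The centre is near (465,343) and the long axis lies at -31.5°.
- **Clamp:** origin near (550.6,6.9), yaw 3.4°.
- **Box:** centre near (616,55), yaw about 0.5°.

The orange and red look-alikes are ruled out. Now I'll move over the neck.

Emit:
play_rows([
  [[0.03,0.0275,0.01,0.11,1],[0.06,0.055,0.02,0.22,1],[0.09,0.083,0.03,0.33,1],[0.12,0.11,0.03,0.44,1],[0.15,0.138,0.03,0.55,1],[0.18,0.165,0.03,0.65,1],[0.21,0.193,0.03,0.75,1],[0.24,0.22,0.03,0.85,1]],
], force=12)

```text
clock: 0.77
ee_pos: [437.8, -397.7, 244.5]
orientation: [[0.918, -0.397, -0.0], [-0.397, -0.918, 0.0], [-0.0, -0.0, -1.0]]
wrist_force: [-0.2, -0.7, 0.4]
opening: 0.997
```

Emit:
play_rows([
  [[0.01,0.04,0,0.11,1],[0.02,0.08,0,0.22,1],[0.03,0.12,0,0.33,1],[0.04,0.16,0,0.44,1],[0.05,0.2,0,0.55,1],[0.055,0.24,0,0.65,1],[0.06,0.28,0,0.75,1],[0.063,0.32,0,0.85,1]],
])

```text
clock: 1.43
ee_pos: [499.7, -77.5, 244.4]
orientation: [[0.904, 0.428, -0.0], [0.428, -0.904, -0.0], [-0.0, 0.0, -1.0]]
wrist_force: [1.0, 1.0, 0.9]
opening: 0.999
```

Emit:
play_rows([
  [[0,0.04,0,0.08,1],[0,0.08,0,0.16,1],[-0.005,0.12,0,0.24,1],[-0.01,0.16,0,0.32,1],[-0.015,0.2,0,0.4,1],[-0.02,0.24,0,0.48,1],[-0.03,0.28,0,0.54,1],[-0.035,0.32,0,0.585,1]],
])

```text
clock: 2.1
ee_pos: [463.6, 242.1, 244.5]
orientation: [[0.519, 0.855, -0.0], [0.855, -0.519, -0.001], [-0.001, 0.0, -1.0]]
wrist_force: [0.6, -0.1, 1.1]
opening: 0.996
```

Emit:
play_rows([
  [[0.001,0.04,0,0,1],[0.001,0.08,0,0,1],[0.001,0.101,0,0,1],[0.001,0.101,-0.04,0,1],[0.001,0.101,-0.075,0,1],[0.001,0.101,-0.1,0,1],[0.001,0.101,-0.1,0,1],[0.001,0.101,-0.1,0,1]],
])

```text
clock: 2.77
ee_pos: [465.1, 341.2, 143.7]
orientation: [[0.521, 0.853, -0.003], [0.853, -0.521, -0.001], [-0.002, -0.002, -1.0]]
wrist_force: [0.9, 0.3, 1.2]
opening: 1.003
```

Run:
```python
from h import *
a,_=cap('top','t1');b,_=cap('side','s1')
A=cv2.resize(a[180:270,180:290],None,fx=5,fy=5);B=cv2.resize(b[60:190,240:340],None,fx=3.46,fy=3.46)
cv2.imwrite('pics/c8.png',A);cv2.imwrite('pics/c9.png',B);print(env.state()['ee_pos'])
```

```text
[466.62803162 342.41939871 146.26560172]
```

View pics/c8.png

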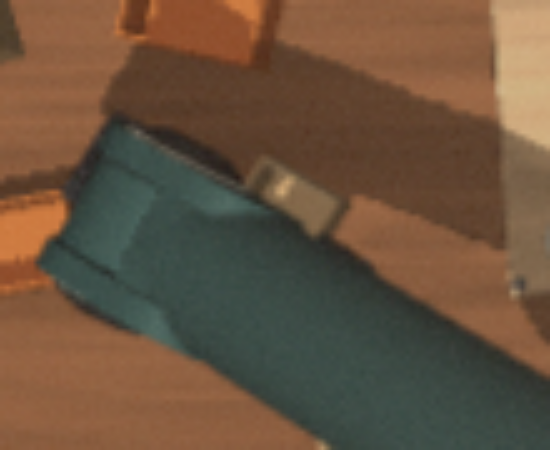

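View pics/c9.png

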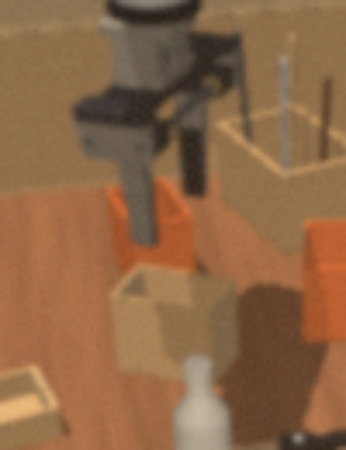

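The side view shows the fingers straddling the tray's short axis, with the tips at crop (142,240) and (195,190) and the tray below at (175,320). The arm hides the tray in the top view. I'll descend and close.

Emit:
play_rows([
  [[0,0,-0.03,0,1],[0,0,-0.06,0,1],[0,0,-0.08,0,1],[0,0,-0.0925,0,1],[0,0,-0.0925,0,1],[0,0,-0.0925,0,-0.5],[0,0,-0.0925,0,-0.5],[0,0,-0.0925,0,-0.5]],
], force=15)

```text
clock: 3.53
ee_pos: [466.9, 342.5, 54.0]
orientation: [[0.522, 0.853, 0.003], [0.853, -0.522, 0.002], [0.003, 0.001, -1.0]]
wrist_force: [-0.2, -0.6, 1.1]
opening: 0.803
```

Emit:
play_rows([
  [[0,0,0,0,-0.5],[0,0,0,0,-0.5],[0,0,0,0,-0.5],[0,0,0,0,-0.5],[0,0,0.02,0,-0.5],[0,0,0.05,0,-0.5],[0,0,0.09,0,-0.5],[0,0,0.12,0,-0.5]],
])

```text
clock: 4.2
ee_pos: [465.7, 341.8, 174.1]
orientation: [[0.521, 0.853, 0.0], [0.853, -0.521, 0.001], [0.001, -0.0, -1.0]]
wrist_force: [0.9, 0.4, -0.7]
opening: 0.671
```

Emit:
play_rows([
  [[0.02,-0.03,0.02,0.07,-0.5],[0.04,-0.065,0.035,0.14,-0.5],[0.06,-0.1,0.035,0.21,-0.5],[0.08,-0.135,0.035,0.28,-0.5],[0.095,-0.17,0.035,0.35,-0.5],[0.11,-0.205,0.035,0.42,-0.5],[0.13,-0.24,0.035,0.49,-0.5],[0.145,-0.27,0.035,0.558,-0.5]],
])

```text
clock: 4.87
ee_pos: [611.8, 68.0, 206.8]
orientation: [[-0.01, 1.0, -0.0], [1.0, 0.01, -0.001], [-0.001, -0.0, -1.0]]
wrist_force: [1.5, 0.7, -1.6]
opening: 0.673
```

Emit:
play_rows([
  [[0.004,-0.018,-0.03,0,-0.5],[0.004,-0.018,-0.06,0,-0.5],[0.004,-0.018,-0.07,0,-0.5],[0.004,-0.018,-0.07,0,-0.5],[0.004,-0.018,-0.07,0,-0.5],[0.004,-0.018,-0.07,0,-0.5],[0.004,-0.018,-0.07,0,-0.5],[0.004,-0.018,-0.07,0,-0.5]],
])

```text
clock: 5.53
ee_pos: [615.6, 54.5, 138.7]
orientation: [[-0.01, 1.0, 0.003], [1.0, 0.01, 0.0], [0.0, 0.003, -1.0]]
wrist_force: [1.4, -0.6, -2.0]
opening: 0.673
```

Run:
```python
from h import *
a,_=cap('top','t2');b,_=cap('side','s2')
cv2.imwrite('pics/c10.png',cv2.resize(a[140:260,250:390],None,fx=4,fy=4));cv2.imwrite('pics/c11.png',cv2.resize(b[135:225,310:405],None,fx=6.5,fy=6.5,interpolation=cv2.INTER_CUBIC));print(env.state()['ee_pos'],env.state()['orientation'])
```

```text
[615.29124031  53.98532306 138.12180591] [[-9.73353428e-03  9.99951362e-01  1.59148777e-03]
 [ 9.99952612e-01  9.73380251e-03 -1.60882037e-04]
 [-1.76365440e-04  1.58984640e-03 -9.99998721e-01]]
```

View pics/c10.png

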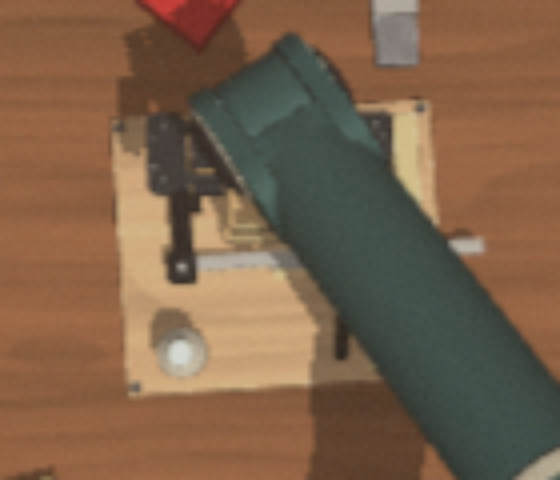

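View pics/c11.png

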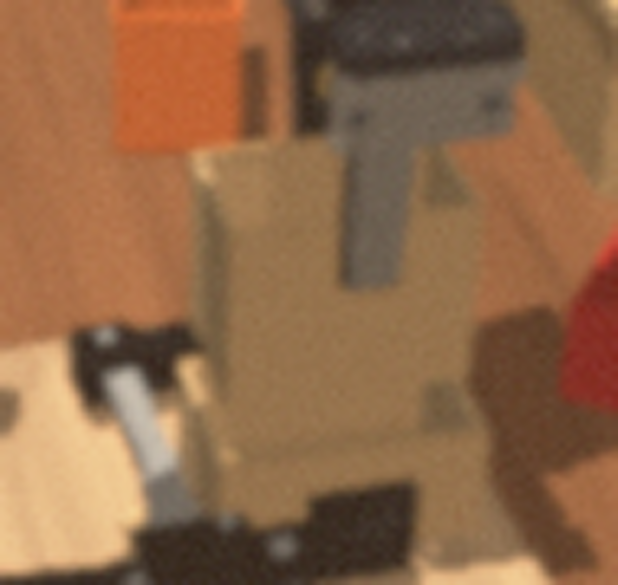

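Run:
```python
from h import *
b=cv2.imread('pics/s2.png')[150:230,325:400]
b=cv2.fastNlMeansDenoising(b,None,4,5,9)
g=cv2.createCLAHE(4,(3,3)).apply(cv2.cvtColor(b,cv2.COLOR_BGR2GRAY))
cv2.imwrite('pics/c12.png',cv2.resize(g,None,fx=8,fy=7.5,interpolation=cv2.INTER_CUBIC))
s=env.state();R=s['orientation'];p=s['ee_pos']
ax=R[:,1]; ay=R[:,0]
for z in(0,78):
  for x,y in((-48,-31),(48,-31),(48,31),(-48,31)):
    P=p+x*ax+y*ay; P[2]=p[2]-54+z
    print(z,x,y,P.round(0),((proj('side',P)[0]-[325,150]+.5)*[8,7.5]).round(0))
```

```text
0 -48 -31 [568.  23.  84.] [170. 361.]
0 48 -31 [664.  23.  84.] [468. 323.]
0 48 31 [663.  85.  84.] [410. 221.]
0 -48 31 [567.  85.  84.] [126. 256.]
78 -48 -31 [568.  23. 162.] [175. 162.]
78 48 -31 [664.  23. 162.] [488. 126.]
78 48 31 [663.  85. 162.] [425.  29.]
78 -48 31 [567.  85. 162.] [127.  62.]
```

View pics/c12.png

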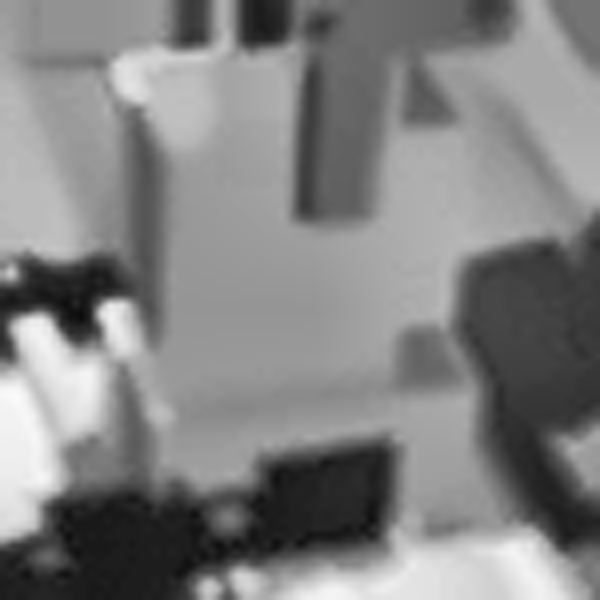

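Run:
```python
from h import *
d=np.load('pics/s2.npy');P=cloud('side',d)
d0=np.load('pics/s0.npy');P0=cloud('side',d0)
def st(nm,P,u0,u1,v0,v1):
    S=P[v0:v1,u0:u1].reshape(-1,3); S=S[(S[:,2]<500)]
    # fit y = a + b x
    m=np.median(S,0);print(nm,len(S),m.round(1),S.std(0).round(1))
    A=np.c_[np.ones(len(S)),S[:,0]-615,S[:,2]-m[2]];c=np.linalg.lstsq(A,S[:,1],rcond=None)[0];r=S[:,1]-A@c
    k=abs(r)<3*r.std();c=np.linalg.lstsq(A[k],S[k,1],rcond=None)[0]; print('  y@615',c[0].round(2),'slopes',c[1:].round(3),'res',r[k].std().round(2))
# crop c12: px=325+x/8, row=150+y/7.5
st('tray near',P,325+180//8,325+280//8,150+200//7,150+320//7)
st('tray near R',P,325+400//8,325+450//8,150+150//7,150+290//7)
st('tray near all',P,325+200//8,325+450//8,181,195)
st('box near',P,325+190//8,325+260//8,207,211)
st('box near R',P,325+410//8,325+480//8,206,217)
st('box near R0',P0,325+410//8,325+480//8,206,217)
for v in range(150,218,4): print(v,P[v,336:352:1,0].round(0).astype(int).tolist())
```

```text
tray near 221 [584.7  21.4 117.5] [ 9.5  1.2 14.7]
  y@615 22.24 slopes [ 0.029 -0.001] res 1.17
tray near R 120 [646.1  22.5 124.3] [ 4.6  1.2 17.3]
  y@615 20.42 slopes [ 0.066 -0.004] res 1.19
tray near all 433 [615.1  22.  108.2] [23.6  7.5 15.4]
  y@615 22.25 slopes [ 0.032 -0.065] res 3.91
box near 36 [582.   14.5  53.1] [6.7 1.1 3.9]
  y@615 14.09 slopes [-0.011 -0.08 ] res 1.09
box near R 98 [657.3  15.8  31.9] [ 7.7  4.2 11.8]
  y@615 12.49 slopes [ 0.079 -0.066] res 2.22
box near R0 99 [657.1  15.5  31.5] [ 7.8  4.3 11.6]
  y@615 11.11 slopes [ 0.106 -0.038] res 2.34
150 [611, 613, 618, 621, 623, 627, 629, 633, 637, 640, 643, 658, 661, 666, 668, 672]
154 [611, 615, 618, 620, 624, 627, 630, 634, 637, 639, 642, 653, 655, 658, 663, 666]
158 [611, 614, 617, 563, 566, 568, 570, 572, 575, 578, 580, 583, 586, 588, 591, 593]
162 [606, 610, 612, 563, 563, 564, 571, 572, 575, 578, 580, 583, 585, 587, 591, 593]
166 [601, 604, 608, 562, 563, 563, 563, 565, 576, 578, 581, 584, 586, 588, 591, 593]
170 [597, 599, 602, 563, 563, 563, 564, 563, 564, 565, 581, 584, 586, 574, 576, 580]
174 [5
[... 228 characters left out ...]
 572, 575, 577, 579]
186 [564, 567, 569, 572, 563, 562, 563, 563, 563, 565, 568, 570, 571, 575, 577, 580]
190 [562, 559, 562, 565, 568, 569, 563, 564, 563, 565, 568, 570, 573, 575, 577, 580]
194 [563, 559, 559, 561, 566, 570, 572, 564, 564, 565, 567, 569, 573, 575, 578, 580]
198 [563, 559, 559, 559, 560, 562, 572, 575, 578, 581, 583, 585, 588, 591, 594, 597]
202 [559, 559, 559, 559, 559, 559, 561, 563, 579, 580, 583, 587, 589, 592, 595, 597]
206 [548, 559, 559, 559, 559, 560, 559, 560, 562, 564, 567, 570, 572, 574, 577, 579]
210 [545, 547, 549, 559, 559, 560, 560, 559, 562, 564, 567, 569, 572, 575, 577, 581]
214 [541, 544, 546, 549, 551, 560, 559, 555, 558, 560, 564, 566, 572, 575, 578, 580]
```

```bash
cat > fit.py <<'E'
from h import *
def face(P,nm,xr,yr,zr,ax):
    m=np.ones(P.shape[:2],bool)
    for i,r in enumerate((xr,yr,zr)): m&=(P[...,i]>r[0])&(P[...,i]<r[1])
    m=cv2.erode(m.astype(np.uint8),np.ones((2,2)))>0
    S=P[m]; o=1-ax
    A=np.c_[np.ones(len(S)),S[:,o]-(615 if o==0 else 53),S[:,2]-np.median(S[:,2])]
    k=np.ones(len(S),bool)
    for _ in range(6):
        c=np.linalg.lstsq(A[k],S[k,ax],rcond=None)[0];r=S[:,ax]-A@c;k=abs(r)<2.5*max(r[k].std(),.3)
    print(nm,k.sum(),'val',c[0].round(2),'slope deg',np.degrees(c[1]).round(2),'tilt',c[2].round(3),'res',r[k].std().round(2));return c
E
python3 - <<'E'
from fit import *
for nm in('s2','s0'):
    P=cloud('side',np.load('pics/%s.npy'%nm))
    if nm=='s2':
        face(P,'tray near',(563,668),(17,26),(90,158),1);face(P,'tray left',(560,567),(25,85),(90,158),0)
    face(P,'box near',(561,668),(10,20),(18,57),1);face(P,'box left',(555,563),(17,90),(18,58),0)
    face(P,'box far inside',(565,660),(75,92),(28,57),1)
E
```

```text
tray near 696 val 21.97 slope deg 1.08 tilt 0.001 res 1.19
tray left 93 val 563.03 slope deg -0.81 tilt 0.001 res 0.32
box near 199 val 14.76 slope deg 0.59 tilt -0.038 res 1.16
box left 43 val 559.2 slope deg -0.52 tilt -0.005 res 0.28
box far inside 44 val 84.83 slope deg 0.22 tilt -0.042 res 1.31
box near 197 val 14.85 slope deg 0.48 tilt -0.01 res 1.1
box left 43 val 559.16 slope deg -0.77 tilt -0.007 res 0.35
box far inside 217 val 85.0 slope deg 0.41 tilt -0.014 res 1.36
```

Depth fits on the near and left faces give relative offsets: the tray needs about +2.1 mm in x and -1.1 mm in y. Yaw agrees to about 0.5°. I'll correct this while lowering to just above the rim.

Emit:
play_rows([
  [[0.002,-0.001,-0.007,-0.005,-0.5],[0.002,-0.001,-0.014,-0.005,-0.5],[0.002,-0.001,-0.018,-0.005,-0.5],[0.002,-0.001,-0.018,-0.005,-0.5],[0.002,-0.001,-0.018,-0.005,-0.5],[0.002,-0.001,-0.018,-0.005,-0.5],[0.002,-0.001,-0.018,-0.005,-0.5],[0.002,-0.001,-0.018,-0.005,-0.5]],
])

```text
clock: 6.3
ee_pos: [617.0, 52.6, 119.3]
orientation: [[-0.004, 1.0, 0.0], [1.0, 0.004, 0.0], [0.0, 0.0, -1.0]]
wrist_force: [-0.4, -0.2, -1.2]
opening: 0.677
```

Run:
```python
from fit import *
cap('side','s3');P=cloud('side',np.load('pics/s3.npy'));print(env.state()['ee_pos'],env.state()['wrist_force'])
face(P,'tray near',(563,668),(17,26),(70,140),1);face(P,'tray left',(560,569),(25,85),(72,140),0)
face(P,'box near',(561,668),(10,20),(18,57),1);face(P,'box left',(555,563),(17,90),(18,58),0)
```

```text
[616.99987956  52.62267429 119.32185171] [ 0.45567635 -1.56235577 -0.50176044]
tray near 661 val 20.28 slope deg 0.72 tilt -0.002 res 1.24
tray left 78 val 564.45 slope deg -0.39 tilt -0.001 res 0.36
box near 211 val 14.97 slope deg 0.52 tilt -0.031 res 1.17
box left 41 val 559.16 slope deg -0.55 tilt -0.01 res 0.38
```

Emit:
play_rows([
  [[0.0007,0.0004,0,0,-0.5],[0.0007,0.0004,-0.003,0,-0.5],[0.0007,0.0004,-0.006,0,-0.5],[0.0007,0.0004,-0.01,0,-0.5],[0.0007,0.0004,-0.015,0,-0.5],[0.0007,0.0004,-0.02,0,-0.5],[0.0007,0.0004,-0.025,0,-0.5],[0.0007,0.0004,-0.025,0,-0.5]],
])

```text
clock: 7.02
ee_pos: [616.8, 52.7, 92.6]
orientation: [[-0.004, 1.0, -0.002], [1.0, 0.004, -0.0], [-0.0, -0.002, -1.0]]
wrist_force: [-0.2, -0.0, -0.7]
opening: 0.678
```

Run:
```python
from fit import *
cap('side','s4');P=cloud('side',np.load('pics/s4.npy'));print(env.state()['ee_pos'],env.state()['wrist_force'])
face(P,'tray near',(563,668),(17,26),(70,120),1);face(P,'tray left',(560,569),(25,85),(72,120),0)
face(P,'box near',(561,668),(10,20),(18,57),1);face(P,'box left',(555,563),(17,90),(18,58),0)
b=cv2.imread('pics/s4.png');cv2.imwrite('pics/c13.png',cv2.resize(b[135:225,310:405],None,fx=6.5,fy=6.5,interpolation=cv2.INTER_CUBIC))
```

```text
[617.06197894  52.86057408  93.22108085] [-0.42467808 -0.47883637 -0.948142  ]
tray near 417 val 20.42 slope deg 0.71 tilt -0.004 res 1.15
tray left 51 val 564.36 slope deg -0.4 tilt 0.006 res 0.29
box near 206 val 14.89 slope deg 0.68 tilt -0.013 res 1.13
box left 38 val 559.26 slope deg -0.7 tilt -0.006 res 0.31
```

View pics/c13.png

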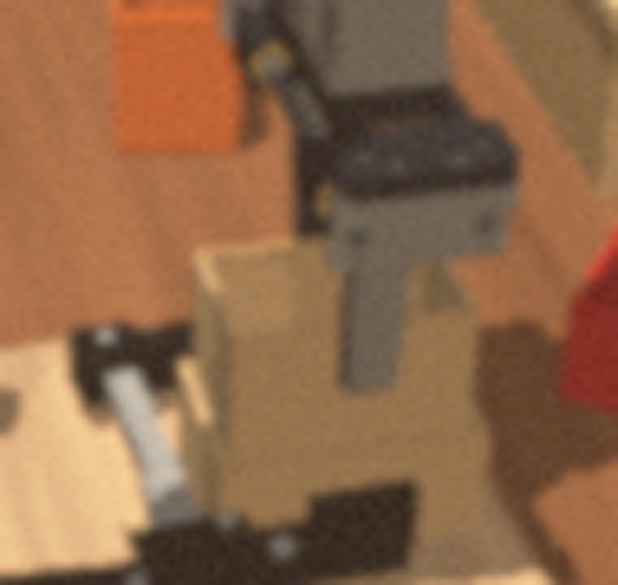

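The tray is about 23 mm into the box with no contact force, and its rim is still level in the crop. I'll go on down to the floor.

Emit:
play_rows([
  [[0.0003,0.0002,-0.005,0,-0.5],[0.0003,0.0002,-0.01,0,-0.5],[0.0003,0.0002,-0.015,0,-0.5],[0.0003,0.0002,-0.019,0,-0.5],[0.0003,0.0002,-0.021,0,-0.5],[0.0003,0.0002,-0.022,0,-0.5],[0.0003,0.0002,-0.023,0,-0.5],[0.0003,0.0002,-0.023,0,-0.5]],
])

```text
clock: 7.73
ee_pos: [617.9, 53.2, 71.0]
orientation: [[-0.004, 1.0, -0.0], [1.0, 0.004, 0.0], [0.0, -0.0, -1.0]]
wrist_force: [0.7, -0.2, -1.6]
opening: 0.676
```

Emit:
play_rows([
  [[0,0,-0.0005,0,-0.5],[0,0,-0.001,0,-0.5],[0,0,-0.0015,0,-0.5],[0,0,-0.002,0,-0.5],[0,0,-0.002,0,-0.5],[0,0,-0.002,0,-0.5],[0,0,-0.002,0,-0.5],[0,0,-0.002,0,-0.5]],
])

```text
clock: 8.4
ee_pos: [617.9, 53.1, 69.3]
orientation: [[-0.004, 1.0, 0.0], [1.0, 0.004, -0.0], [-0.0, 0.0, -1.0]]
wrist_force: [-1.7, -0.1, 1.8]
opening: 0.674
```

Run:
```python
from fit import *
cap('side','s5');P=cloud('side',np.load('pics/s5.npy'));print(env.state()['ee_pos'],env.state()['wrist_force'])
# rim height: max z of tray along far/near
m=(P[...,0]>570)&(P[...,0]<600)&(P[...,1]>15)&(P[...,1]<95)&(P[...,2]>60)&(P[...,2]<130);print(np.percentile(P[m][:,2],[50,90,97,99.5]))
```

```text
[617.91074367  53.12518624  69.26260139] [-1.63576014 -0.54997053  1.46766316]
[78.99853172 92.9224053  95.20007295 96.08476317]
```

Force changed sign and the rim is at about 95 mm (94 expected), so the tray is on the floor. I'll release it and rise.

Emit:
play_rows([
  [[0,0,-0.0005,0,1],[0,0,0,0,1],[0,0,0,0,1],[0,0,0,0,1],[0,0,0.02,0,1],[0,0,0.05,0,1],[0,0,0.08,0,1],[0,0,0.1,0,1]],
])

```text
clock: 9.12
ee_pos: [618.7, 53.8, 171.7]
orientation: [[-0.005, 1.0, 0.002], [1.0, 0.005, 0.001], [0.001, 0.002, -1.0]]
wrist_force: [0.9, 0.3, -0.2]
opening: 1.004
```

Emit:
play_rows([
  [[-0.03,-0.022,0,0.056,1],[-0.06,-0.044,0,0.056,1],[-0.09,-0.066,0,0.056,1],[-0.122,-0.088,0,0.056,1],[-0.122,-0.088,-0.03,0.056,1],[-0.122,-0.088,-0.06,0.056,1],[-0.122,-0.088,-0.08,0.056,1],[-0.122,-0.088,-0.08,0.056,1]],
])

```text
clock: 9.78
ee_pos: [493.1, -35.6, 86.1]
orientation: [[-0.059, 0.998, -0.006], [0.998, 0.059, 0.001], [0.001, -0.006, -1.0]]
wrist_force: [-0.8, 0.3, 0.3]
opening: 1.0
```

Run:
```python
from fit import *
a,_=cap('side','s6');P=cloud('side',np.load('pics/s6.npy'));print(env.state()['ee_pos'],env.state()['wrist_force'],env.state()['orientation'][:,0])
t,_=cap('top','t6')
cv2.imwrite('pics/c14.png',cv2.resize(a[110:270,265:412],None,fx=4,fy=3.7,interpolation=cv2.INTER_CUBIC))
cv2.imwrite('pics/c15.png',cv2.resize(t[140:260,250:390],None,fx=4,fy=4))
m=(P[...,0]>565)&(P[...,0]<665)&(P[...,1]>15)&(P[...,1]<95)&(P[...,2]>60)&(P[...,2]<130);print(np.percentile(P[m][:,2],[50,90,97,99.5]))
face(P,'tray near',(563,668),(17,26),(65,90),1);face(P,'tray left',(560,569),(25,85),(66,90),0)
face(P,'box near',(561,668),(10,20),(18,57),1);face(P,'box left',(555,563),(17,90),(18,58),0)
```

```text
[494.6057621  -34.81177038  87.95211307] [0.00291387 0.50550805 0.63632248] [-0.06026477  0.99818189  0.00103178]
[78.89028704 93.12422194 94.55146389 96.17094803]
tray near 219 val 20.8 slope deg 0.95 tilt -0.009 res 1.21
tray left 0 val 0.0 slope deg 0.0 tilt 0.0 res nan
box near 208 val 14.91 slope deg 0.51 tilt 0.003 res 1.11
box left 14 val 559.46 slope deg 0.05 tilt 0.006 res 0.36
  return _methods._mean(a, axis=axis, dtype=dtype,
  ret = ret.dtype.type(ret / rcount)
  ret = _var(a, axis=axis, dtype=dtype, out=out, ddof=ddof,
  arrmean = um.true_divide(arrmean, div, out=arrmean,
  ret = ret.dtype.type(ret / rcount)
```

View pics/c14.png

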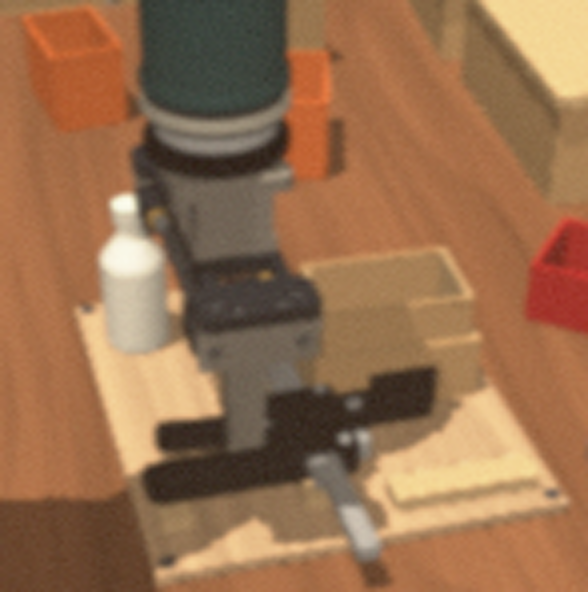

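View pics/c15.png

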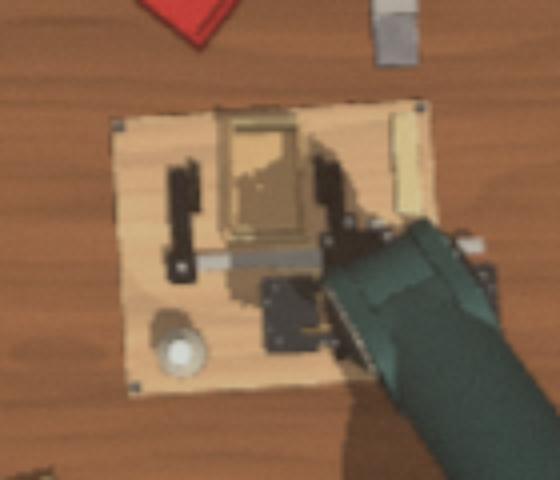

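Run:
```python
from fit import *
P=cloud('side',np.load('pics/s0.npy'))
face(P,'grip back region',(455,515),(-80,-62),(26,47),1)
for u in (308,314,320,326,332): 
    print(u,[tuple(P[v,u].round(0).astype(int)) for v in range(222,250,2)])
face(P,'trig front? top',(460,520),(-40,0),(40,55),1)
P=cloud('side',np.load('pics/s6.npy'))
# finger near
m=(P[...,0]>470)&(P[...,0]<520)&(P[...,1]>-110)&(P[...,1]<-75)&(P[...,2]>80)&(P[...,2]<130);print('finger',np.median(P[m],0),P[m][:,0].min(),P[m][:,0].max(),m.sum(), np.percentile(P[m][:,1],[5,50,95]))
```

```text
grip back region 127 val -57.97 slope deg 3.76 tilt -0.065 res 1.06
308 [(np.int64(471), np.int64(33), np.int64(12)), (np.int64(465), np.int64(-15), np.int64(48)), (np.int64(465), np.int64(-21), np.int64(46)), (np.int64(464), np.int64(-21), np.int64(40)), (np.int64(464), np.int64(-21), np.int64(34)), (np.int64(466), np.int64(-3), np.int64(11)), (np.int64(460), np.int64(-53), np.int64(50)), (np.int64(459), np.int64(-59), np.int64(49)), (np.int64(458), np.int64(-66), np.int64(49)), (np.int64(457), np.int64(-67), np.int64(44)), (np.int64(457), np.int64(-67), np.int64(38)), (np.int64(457), np.int64(-69), np.int64(33)), (np.int64(457), np.int64(-65), np.int64(22)), (np.int64(456), np.int64(-70), np.int64(22))]
314 [(np.int64(486), np.int64(29), np.int64(13)), (np.int64(479), np.int64(-20), np.int64(49)), (np.int64(479), np.int64(-22), np.int64(45)), (np.int64(479), np.int64(-22), np.int64(39)), (np.int64(478), np.int64(-22), np.int64(32)), (np.int64(480), np.int64(-8), np.int64(13)), (np.int64(474), np.int64(-54), np.int64(49)), (np.int64(472), np.int64(-63), np.int64(51)), (np.int64(472)
[... 1705 characters left out ...]
p.int64(523), np.int64(-24), np.int64(32)), (np.int64(517), np.int64(-51), np.int64(51)), (np.int64(517), np.int64(-55), np.int64(48)), (np.int64(515), np.int64(-63), np.int64(49)), (np.int64(515), np.int64(-65), np.int64(44)), (np.int64(514), np.int64(-66), np.int64(39)), (np.int64(515), np.int64(-64), np.int64(30)), (np.int64(517), np.int64(-52), np.int64(12)), (np.int64(516), np.int64(-59), np.int64(12)), (np.int64(514), np.int64(-65), np.int64(12)), (np.int64(513), np.int64(-72), np.int64(12))]
trig front? top 84 val -25.73 slope deg -2.15 tilt 0.332 res 1.66
finger [493.5949876  -96.78802692 110.34744947] 485.39579733965866 506.29904435512503 127 [-99.19487689 -96.78802692 -89.09707215]
```

Tray seated, rim about 94 mm, box and bystanders unmoved. The near finger and the grip read consistently in the side view: grip back at y about -65.5, trigger front about -10.5. I'll lower around the grip and trigger.

Emit:
play_rows([
  [[0,-0.003,-0.025,0,1],[0,-0.003,-0.045,0,1],[0,-0.003,-0.06,0,1],[0,-0.003,-0.068,0,1],[0,-0.003,-0.069,0,1],[0,-0.003,-0.069,0,0.3],[0,-0.003,-0.069,0,0.3],[0,-0.003,-0.069,0,0.3]],
], force=15)

```text
clock: 10.55
ee_pos: [496.8, -37.8, 21.2]
orientation: [[-0.06, 0.998, 0.002], [0.998, 0.06, -0.0], [-0.0, 0.002, -1.0]]
wrist_force: [1.1, 0.0, -0.1]
opening: 0.806
```

Run:
```python
from fit import *
a,_=cap('side','s7');s=env.state();print(s['ee_pos'],s['wrist_force'],s['opening'])
cv2.imwrite('pics/c16.png',cv2.resize(a[150:270,275:375],None,fx=6,fy=5,interpolation=cv2.INTER_CUBIC))
```

```text
[496.67176211 -37.89706085  21.09211703] [-1.35161862  0.13317604 -0.76011297] 0.7618553239704805
```

View pics/c16.png

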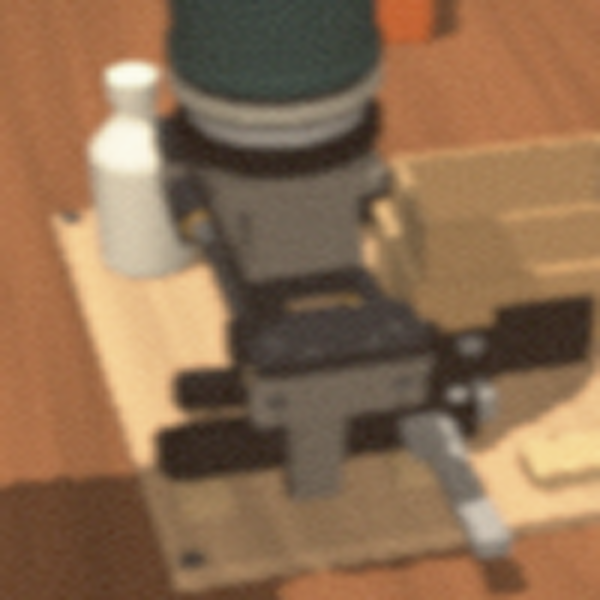

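The near finger is behind the grip at crop (315,480) and clears it. I'll close to light contact.

Emit:
play_rows([
  [[0,0,-0.002,0,0.25],[0,0,-0.002,0,0.22],[0,0,-0.002,0,0.2],[0,0,-0.002,0,0.2],[0,0,-0.002,0,0.2],[0,0,-0.002,0,0.2],[0,0,-0.002,0,0.2],[0,0,-0.002,0,0.2]],
])

```text
clock: 11.27
ee_pos: [495.9, -37.7, 18.1]
orientation: [[-0.06, 0.998, 0.0], [0.998, 0.06, 0.0], [0.0, 0.0, -1.0]]
wrist_force: [-0.7, 3.1, 1.4]
opening: 0.602
```

Emit:
play_rows([
  [[0,-0.002,0,0,0.12],[0,-0.004,0,0,0.04],[0,-0.006,0,0,-0.05],[0,-0.008,0,0,-0.13],[0.0005,-0.0095,0,0,-0.2],[0.0005,-0.0095,0,0,-0.24],[0.0005,-0.0095,0,0,-0.26],[0.0005,-0.0095,0,0,-0.26]],
])

```text
clock: 11.93
ee_pos: [495.4, -46.2, 17.9]
orientation: [[-0.062, 0.998, -0.001], [0.998, 0.062, 0.001], [0.001, -0.001, -1.0]]
wrist_force: [-3.4, 5.9, 2.9]
opening: 0.388
```

Run:
```python
from fit import *
s=env.state();print(s['ee_pos'],s['wrist_force'],s['opening']*92)
a,d=cap('top','t8');P=cloud('top',d)
P0=cloud('top',np.load('pics/t0.npy'))
cv2.imwrite('pics/c17.png',cv2.resize(a[160:242,274:374],None,fx=6,fy=6,interpolation=cv2.INTER_LINEAR))
```

```text
[495.36884345 -46.19460154  17.92704864] [-3.41730753  5.91329057  2.87432331] 35.73573509558903
```

View pics/c17.png

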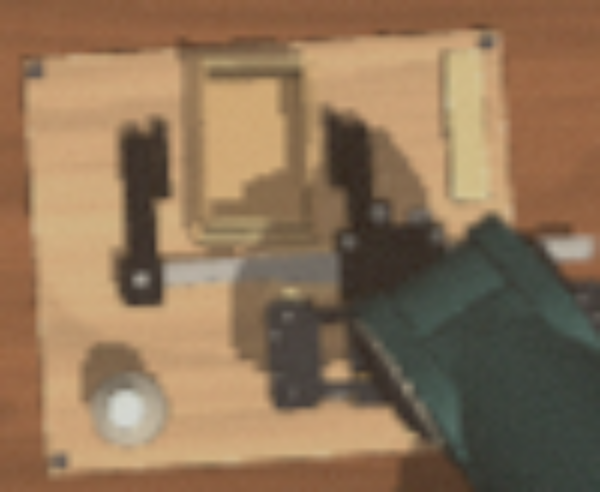

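The front jaw has moved one tooth towards the box: its face went from x 25.9 to 27.8 px in the crops, about 7 mm. Now I'll let the trigger right back and pump again.

Emit:
play_rows([
  [[0,0.003,0,0,0],[0,0.006,0,0,0.2],[-0.0005,0.0095,0,0,0.32],[-0.0005,0.0095,0,0,0.32],[-0.0005,0.0095,0,0,0.32],[-0.0005,0.0095,0,0,0.32],[-0.0005,0.0095,0,0,0.32],[-0.0005,0.0095,0,0,0.32]],
])

```text
clock: 12.65
ee_pos: [495.9, -38.5, 18.1]
orientation: [[-0.059, 0.998, 0.0], [0.998, 0.059, -0.001], [-0.001, -0.0, -1.0]]
wrist_force: [-0.3, -0.5, 0.4]
opening: 0.661
```

Emit:
play_rows([
  [[0,-0.001,0,0,0.18],[0,-0.003,0,0,0.08],[0,-0.005,0,0,-0.02],[0,-0.007,0,0,-0.12],[0.0005,-0.009,0,0,-0.2],[0.0005,-0.0095,0,0,-0.28],[0.0005,-0.0095,0,0,-0.28],[0.0005,-0.0095,0,0,-0.28]],
])

```text
clock: 13.32
ee_pos: [495.1, -46.2, 17.9]
orientation: [[-0.062, 0.998, -0.002], [0.998, 0.062, 0.001], [0.001, -0.002, -1.0]]
wrist_force: [-3.3, 4.6, 2.9]
opening: 0.395
```

```bash
cat > jaw.py <<'E'
from fit import *
import sys
s=env.state();print(s['clock'],s['ee_pos'],s['wrist_force'],s['opening']*92)
n=sys.argv[1];a,d=cap('top',n)
# front jaw face: dark pixels to right edge, rows 181-190 ; box/front edges
g=cv2.cvtColor(cv2.resize(a,None,fx=4,fy=4,interpolation=cv2.INTER_LINEAR),cv2.COLOR_BGR2GRAY).astype(float)
row=g[4*184:4*192].mean(0); seg=row[4*288:4*312]
dk=np.where(seg<90)[0]; xr=(4*288+dk.max()+.5)/4-.5
print('jaw face px',xr, onplane('top',[[xr,188]],51)[0].round(1))
cv2.imwrite('pics/c_%s.png'%n,cv2.resize(a[160:242,274:374],None,fx=6,fy=6,interpolation=cv2.INTER_LINEAR))
E
python3 jaw.py t9
python3 - <<'E'
import cv2,numpy as np
from h import *
for n in('t0','t8'):
    a=cv2.imread('pics/%s.png'%n)
    g=cv2.cvtColor(cv2.resize(a,None,fx=4,fy=4,interpolation=cv2.INTER_LINEAR),cv2.COLOR_BGR2GRAY).astype(float)
    row=g[4*184:4*192].mean(0); seg=row[4*288:4*312];dk=np.where(seg<90)[0]; xr=(4*288+dk.max()+.5)/4-.5
    print(n,xr,onplane('top',[[xr,188]],51)[0].round(1))
E
```

```text
13.3167 [495.08219736 -46.21760419  17.91019944] [-3.2992741   4.63380394  2.85695337] 36.32180381501563
jaw face px 303.875 [604.  96.  51.]
t0 299.375 [604. 112.  51.]
t8 301.375 [604.  104.9  51. ]
```

Emit:
play_rows([
  [[0,0.003,0,0,0],[0,0.006,0,0,0.2],[-0.0005,0.0095,0,0,0.32],[-0.0005,0.0095,0,0,0.32],[-0.0005,0.0095,0,0,0.32],[-0.0005,0.0095,0,0,0.32],[-0.0005,0.0095,0,0,0.32],[-0.0005,0.0095,0,0,0.32]],
])

```text
clock: 14.03
ee_pos: [496.1, -38.4, 18.2]
orientation: [[-0.059, 0.998, 0.0], [0.998, 0.059, -0.0], [-0.0, 0.0, -1.0]]
wrist_force: [0.0, 0.2, 0.6]
opening: 0.661
```

Emit:
play_rows([
  [[0,-0.001,0,0,0.18],[0,-0.003,0,0,0.08],[0,-0.005,0,0,-0.02],[0,-0.007,0,0,-0.12],[0.0005,-0.009,0,0,-0.2],[0.0005,-0.0095,0,0,-0.28],[0.0005,-0.0095,0,0,-0.28],[0.0005,-0.0095,0,0,-0.28]],
])

```text
clock: 14.7
ee_pos: [495.2, -46.2, 18.0]
orientation: [[-0.062, 0.998, -0.002], [0.998, 0.062, 0.001], [0.001, -0.002, -1.0]]
wrist_force: [-4.1, 5.4, 1.7]
opening: 0.393
```

```bash
python3 jaw.py t10
python3 - <<'E'
from fit import *
cap('side','s10');P=cloud('side',np.load('pics/s10.npy'))
face(P,'box near',(561,668),(0,20),(18,57),1)
E
```

```text
14.7 [495.23330298 -46.21657911  17.99547399] [-4.13547827  5.35932476  1.67845524] 36.18952345848631
jaw face px 305.625 [604.   89.8  51. ]
box near 204 val 13.58 slope deg 1.3 tilt -0.008 res 1.17
```

View pics/c_t10.png

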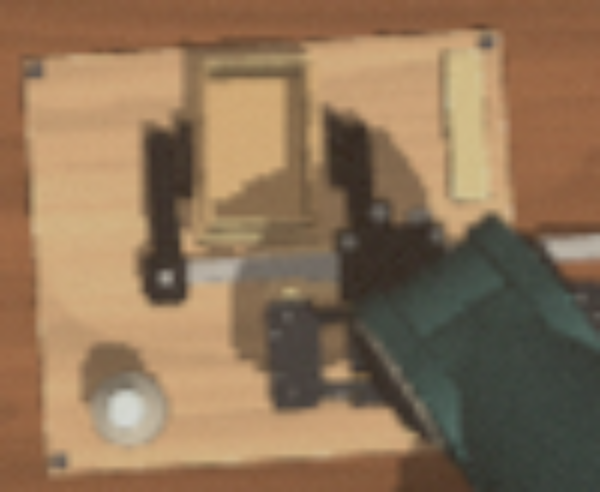

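The sliding jaw has reached the box and pushed it about 1 mm. Roughly 5 to 8 mm remain to the head pad.

Emit:
play_rows([
  [[0,0.003,0,0,0],[0,0.006,0,0,0.2],[-0.0005,0.0095,0,0,0.32],[-0.0005,0.0095,0,0,0.32],[-0.0005,0.0095,0,0,0.32],[-0.0005,0.0095,0,0,0.32],[-0.0005,0.0095,0,0,0.32],[-0.0005,0.0095,0,0,0.32]],
])

```text
clock: 15.47
ee_pos: [496.1, -38.4, 18.1]
orientation: [[-0.059, 0.998, 0.0], [0.998, 0.059, -0.0], [-0.001, 0.0, -1.0]]
wrist_force: [0.3, -0.4, -1.3]
opening: 0.663
```

Emit:
play_rows([
  [[0,-0.001,0,0,0.18],[0,-0.002,0,0,0.1],[0,-0.0035,0,0,0.04],[0,-0.005,0,0,-0.02],[0.0005,-0.006,0,0,-0.08],[0.0005,-0.007,0,0,-0.14],[0.0005,-0.008,0,0,-0.2],[0.0005,-0.008,0,0,-0.2]],
])

```text
clock: 16.13
ee_pos: [495.4, -45.8, 17.9]
orientation: [[-0.061, 0.998, -0.002], [0.998, 0.061, -0.0], [0.0, -0.002, -1.0]]
wrist_force: [-4.4, 3.1, 3.0]
opening: 0.399
```

```bash
python3 jaw.py t11
python3 - <<'E'
from fit import *
cap('side','s11');P=cloud('side',np.load('pics/s11.npy'))
face(P,'box near',(561,668),(0,20),(18,57),1)
E
```

```text
16.1333 [495.37201959 -45.7977571   17.92186253] [-4.39712291  3.114325    3.02588739] 36.72765040181139
jaw face px 307.125 [604.   84.5  51. ]
box near 175 val 7.99 slope deg 3.51 tilt -0.028 res 1.32
```

View pics/c_t11.png

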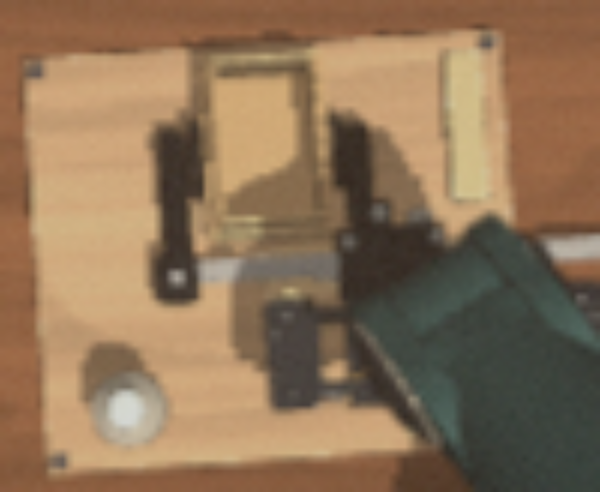

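Emit:
play_rows([
  [[0,0,0,0,-0.24],[0,-0.0005,0,0,-0.28],[0,-0.001,0,0,-0.32],[0,-0.001,0,0,-0.32],[0,-0.001,0,0,-0.32],[0,-0.001,0,0,-0.32],[0,-0.001,0,0,-0.32],[0,-0.001,0,0,-0.32]],
])

```text
clock: 16.9
ee_pos: [495.4, -46.2, 17.9]
orientation: [[-0.061, 0.998, -0.002], [0.998, 0.061, 0.001], [0.001, -0.002, -1.0]]
wrist_force: [-5.3, 3.6, 2.9]
opening: 0.394
```

```bash
python3 jaw.py t12
python3 - <<'E'
from fit import *
cap('side','s12');P=cloud('side',np.load('pics/s12.npy'))
face(P,'box near',(561,668),(0,20),(18,57),1)
E
```

```text
16.9 [495.38086774 -46.17130191  17.92948655] [-5.32221988  3.59165429  2.86564057] 36.25937116497994
jaw face px 307.125 [604.   84.5  51. ]
box near 166 val 7.99 slope deg 3.42 tilt -0.03 res 1.14
```

Emit:
play_rows([
  [[0,0.003,0,0,0],[0,0.006,0,0,0.2],[-0.0005,0.0095,0,0,0.32],[-0.0005,0.0095,0,0,0.32],[-0.0005,0.0095,0,0,0.32],[-0.0005,0.0095,0,0,0.32],[-0.0005,0.0095,0,0,0.32],[-0.0005,0.0095,0,0,0.32]],
])

```text
clock: 17.67
ee_pos: [496.1, -37.9, 18.2]
orientation: [[-0.059, 0.998, 0.0], [0.998, 0.059, -0.0], [-0.0, 0.0, -1.0]]
wrist_force: [-0.3, 0.4, -0.7]
opening: 0.657
```

Emit:
play_rows([
  [[0,0,0,0,0.2],[0,-0.0005,0,0,0.16],[0,-0.001,0,0,0.13],[0,-0.0015,0,0,0.1],[0,-0.002,0,0,0.08],[0,-0.0025,0,0,0.06],[0,-0.003,0,0,0.05],[0,-0.003,0,0,0.05]],
])

```text
clock: 18.33
ee_pos: [495.6, -40.0, 18.1]
orientation: [[-0.061, 0.998, -0.0], [0.998, 0.061, 0.0], [0.0, -0.0, -1.0]]
wrist_force: [-1.9, 2.3, 1.2]
opening: 0.527
```

```bash
python3 jaw.py t13
```

```text
18.3333 [495.62871426 -40.0026566   18.07478086] [-1.88311169  2.29568671  1.15625655] 48.48435848454433
jaw face px 307.125 [604.   84.5  51. ]
```

Emit:
play_rows([
  [[0,-0.0005,0,0,0.02],[0,-0.001,0,0,0],[0,-0.0015,0,0,-0.02],[0,-0.002,0,0,-0.04],[0,-0.0025,0,0,-0.06],[0,-0.003,0,0,-0.08],[0,-0.003,0,0,-0.08],[0,-0.003,0,0,-0.08]],
])

```text
clock: 19.05
ee_pos: [495.5, -41.7, 18.1]
orientation: [[-0.062, 0.998, -0.0], [0.998, 0.062, 0.002], [0.002, -0.0, -1.0]]
wrist_force: [-3.1, 5.7, 1.3]
opening: 0.487
```

```bash
python3 jaw.py t14
```

```text
19.05 [495.50450317 -41.69922728  18.06893725] [-3.06357715  5.66144907  1.2626117 ] 44.847840188280884
jaw face px 307.375 [604.   83.7  51. ]
```

The trigger stalled part-way: opening 44.8 mm against 42.3 mm commanded, with the grip finger on grip_back. I'll centre the arm to take the side load off, and hold at about 18 N.

Emit:
play_rows([
  [[0,0.0005,0,0,-0.1],[0,0.001,0,0,-0.15],[0,0.0015,0,0,-0.2],[0,0.002,0,0,-0.3],[0,0.002,0,0,-0.3],[0,0.002,0,0,-0.3],[0,0.002,0,0,-0.3],[0,0.002,0,0,-0.3]],
], force=18)

```text
clock: 19.77
ee_pos: [495.5, -41.8, 18.0]
orientation: [[-0.06, 0.998, -0.001], [0.998, 0.06, -0.001], [-0.001, -0.001, -1.0]]
wrist_force: [-4.2, 1.8, 3.6]
opening: 0.488
```

```bash
python3 jaw.py t15;python3 - <<'E'
from fit import *
s=env.state();print(s['joint_torque'].round(1))
a,_=cap('side','s15');P=cloud('side',np.load('pics/s15.npy'))
face(P,'box near',(561,668),(0,20),(18,57),1);face(P,'tray near',(563,668),(8,20),(65,90),1)
m=(P[...,0]>565)&(P[...,0]<665)&(P[...,1]>5)&(P[...,1]<90)&(P[...,2]>60)&(P[...,2]<130);print(np.percentile(P[m][:,2],[50,90,97,99.5]))
cv2.imwrite('pics/c20.png',cv2.resize(a[150:270,275:400],None,fx=5,fy=5,interpolation=cv2.INTER_CUBIC))
E
```

```text
19.7667 [495.52008407 -41.79065791  18.03196432] [-4.24748307  1.81277775  3.58985138] 44.88958406085569
jaw face px 307.125 [604.   84.5  51. ]
[  0.7 -44.   -9.  -16.2   0.2  -1.   -0.6]
box near 164 val 8.02 slope deg 3.45 tilt -0.025 res 1.35
tray near 237 val 14.03 slope deg 3.93 tilt -0.014 res 1.05
[78.8342428  93.25489167 94.72511637 95.61288552]
```

View pics/c20.png

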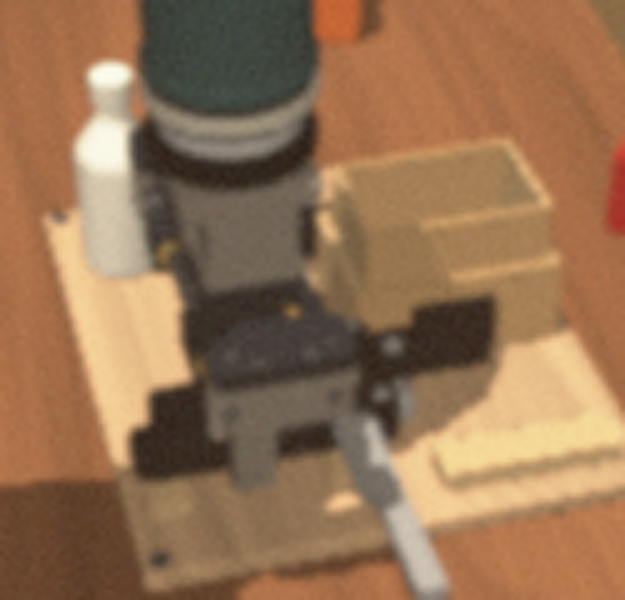

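View pics/c_t15.png

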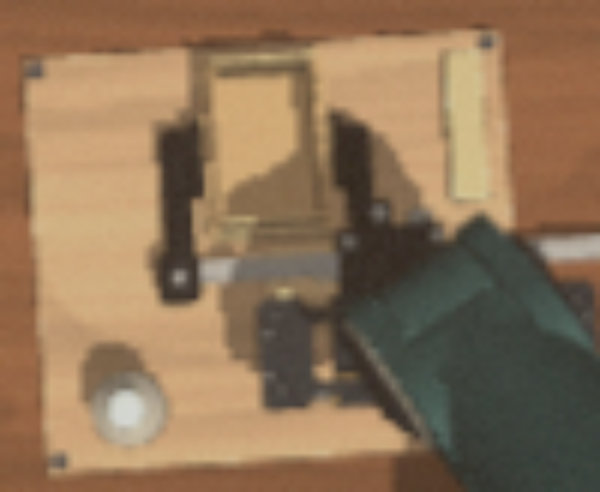

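Box and neck are square to the pads (3.5° against 3.4°), the neck rim is at about 94 mm and the trigger is stalled under 18 N. One settling call holds it, then a last check and hand-in.

Emit:
play_rows([
  [[0,0.0003,0,0,-0.3],[0,0.0003,0,0,-0.3],[0,0.0003,0,0,-0.3],[0,0.0003,0,0,-0.3],[0,0.0003,0,0,-0.3],[0,0.0003,0,0,-0.3],[0,0.0003,0,0,-0.3],[0,0.0003,0,0,-0.3]],
], force=18)

```text
clock: 20.53
ee_pos: [495.5, -41.7, 18.0]
orientation: [[-0.06, 0.998, -0.001], [0.998, 0.06, -0.001], [-0.001, -0.001, -1.0]]
wrist_force: [-6.2, 0.0, 4.4]
opening: 0.486
```

Run:
```python
from h import *
s=env.state();print(s['clock'],s['ee_pos'],s['wrist_force'],s['opening']*92)
print(env.hand_in())
```

```text
20.5333 [495.5440267  -41.73039413  18.0259744 ] [-6.1866195   0.04396607  4.41593396] 44.70316711440445
the job is handed in; nothing more can be done
None
```

I set the plain 96 x 62 x 78 mm neck down on the box's floor, then drew the clamp up with four full trigger strokes and a fifth. I handed in at 20.5 s while still holding the trigger squeezed at an 18 N grip setting.

**Last checks**
- **Neck:** its rim is at about 94 mm, as expected for a neck resting on the floor. The neck and box sit at about 3.9° and 3.5°, the clamp at 3.4°.
- **Clamp:** on the fifth stroke the trigger stalled part-way, with the fingers about 45 mm apart. Full strokes had closed to about 36 mm. I take this to mean both pads bear on the box.
- **Forces:** the wrist force along the squeeze was about 0 N at hand-in, so finger and heel press equally. A side load of about 6 N and an upward load of about 4 N remained.
- **Bystanders:** in the camera crops around the clamp, the glue, batten and red box had not visibly moved. I did not compare the rest of the scene again.

**Disagreements and limits**
- The two cameras disagreed by 2 to 4 mm on absolute positions, so I lined the neck up with the box by comparing both in the same side view.
- The 18 N on the trigger is the gripper's setting, not a measured force.

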